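# Find the loose cooler bolt and hold its cap open

### The arm

A 6-joint arm with a two-finger parallel gripper is mounted at the origin on the work surface. World frame = base frame: x ahead of the robot, y to its left, z up, the work surface at z = 0. Lengths are in m, angles in rad, forces in N, time in s.
With the tool pointing down it reaches from about 0.425 to 1.125 m from the base axis. Payload 14.9 kg.
Tool frame: the origin (TCP) lies on the front face of the gripper's body, between the roots of the fingers; the fingertips stand 78 mm ahead of it and the grasp point (between the pads) lies 60 mm ahead of it; z points along the fingers, y is the line along which they close (so a half turn about z gives the same grasp; the last joint's range is limited). The gripper opens to 91 mm and grips with 3 to 60 N. Pads are 32 mm wide; open, the fingers measure 118 mm over their backs; the gripper's body (76 mm by 178 mm) begins 60 mm behind the grasp point.
Start: joints at [-1.298, 0.379, 1.734, -0, 1.028, -0.033], TCP at [0.211, -0.668, 0.292] pointing down, gripper open.
Joint ranges: [-2.77, 2.77], [-0.74, 2.19], [0, 2.66], [-1.06, 4.2], [0.31, 2.87], [-3.08, 3.08]. Speed limits (rad/s): [1.89, 1.89, 2.39, 3.14, 3.14, 3.14].

### API

Orientations are given as [roll, pitch, yaw] about the fixed x, y, z axes, in that order (R = Rz(yaw) Ry(pitch) Rx(roll)).
In Python, from workcell import sensors, capture, camera_params, ticket gives the robot as it stands. The module is installed in compiled form; this text tells all that it offers.
- The arm moves only by the tool send_rows, never from a script. Its argument "increments" is a list of rows, each an object of numbers: "tx", "ty", "tz": the shift along the tool's x, y, z in mm; "wx", "wy", "wz": the turn, a rotation vector about the tool's x, y, z in rad; "jaw": the opening in per cent of the stroke, from 0 (shut) to 100 (fully open). In form: [{"tx": .., "ty": .., "tz": .., "wx": .., "wy": .., "wz": .., "jaw": ..}, ...]. A call has exactly 10 rows; each row is the pose to reach, as a shift and turn from the pose commanded when the call began, along the tool's axes at that moment; what a row does not reach only later rows make up. A row lasts 1/8 s, in which the tool goes at most 62.5 mm and 10.7 degrees, less where a joint would pass 70% of its speed; a pose out of reach is approached as far as the arm can. A call with a gripper value outside its range is refused whole. The fingers move at their own pace and stop on an object; "force" is the grip in N (left out, the last holds). Time passes only in rows, so rows that repeat a pose let the fingers close, or fill a call up. It gives the time, the measured TCP pose, the force, the opening and the grip force at its end, in the units of the state.
- sensors.state(): the state, without advancing time (a new reading comes with each control period).
- capture(name): name is "scene" or "top"; returns the picture (400x640x3 uint8, red, green, blue); there is no depth.
- camera_params(name): a dict with "fov_y" (degrees; the focal length in pixels is half the picture's height over the tangent of half this angle, whatever the lens; pixels are square), "cx", "cy" (the principal point, pixels), "extrinsics" (4x4, takes a point from world to camera coordinates). Camera axes: x right, y down, z forward; pixel columns grow to the right and rows downward; lengths in m; the calibration is good to about 2 mm. A picture is of the moment at which its call begins. camera_params takes no time and is no camera call.
- ticket.finish_job(): hands the job in; it is judged then, once.
The state is a dict: "clock": time; "joints": joint angles; "joint_velocities": joint speeds; "effort": joint torques, N m; "ee_pos": TCP position; "orientation": TCP orientation; "wrist_force": force on the tool from outside, world axes, zero at the start; "wrist_torque": the same for the moment, N m; "finger_gap": finger opening in m; "finger_force": force on a finger pad.
Only numpy, scipy, OpenCV 4.12 (cv2) and the standard library are available. Lean on these libraries where they do the work, as an engineer would, in place of code of your own. Each camera call takes 0.05 s, during which the arm holds its last target. There are 200 camera calls.

### The job

One of the three bolts on the finned cooler base is loose: tap the bolt heads gently with the fingers, one after another, until you find the one that sinks. Then take the red lift bar of that bolt's hinged yellow cap, raise the cap to at least 50 degrees and finish while still holding it open there, so that a driver can get at the bolt. Keep the caps of the tight bolts shut, lift no cap before its bolt has been found loose, and leave everything else on the bench where it is.

Things in the scene. Friction and masses are not known exactly. Their poses are not given: they have to be found in the camera images.
- base: finned aluminium cooler base, fixed to the bench, 110 (x) x 340 (y) x 40 mm high. Origin at the centre of its underside; its x axis points from its plain front edge (near the robot) to the fins at its far edge, y to its left. The five fins rise to 60 mm and stand from 28 to 54 mm beyond the centre line. Three bolts stand in a row along y, 100 mm apart, 25 mm in front of the centre line, each with its own hinged yellow cap.
- head_left (a point): centre of the top face of the left (+y of the base) bolt's dark round head, 60 mm above the bench at the start. The head is 16 mm across and its top stands 10 mm above its yellow cap, through the cap's 30 mm window (a wider washer under the head is seen there).
- bolt_left (a joint): how far that bolt has sunk, m, 0 at the start. Tight bolts rest on something solid and do not sink (under 1 mm). The loose one (any of the three, all look alike) sinks straight down by 6 mm when pushed with about 3 N or more, then stops, and stays down by itself.
- bar_left (a point): centre of the red lift bar on the left (+y of the base) cap: a round bar 14 mm across and 24 mm long, lying along the base's y axis, 51 mm above the bench when shut. It overhangs the base's front edge by 20 mm (bar centre) on a yellow neck 12 mm wide, so fingers can straddle it and pinch its two flat ends from above, reaching down beside the front of the base.
- hinge_left (a point): centre of that cap's hinge line, 80 mm from the bar towards the fins and 4 mm lower than the bar's centre when shut; the hinge line runs along the base's y axis. The cap is a flat yellow frame 44 mm wide and 6 mm thick that reaches 51 mm from the hinge to its front edge; the neck goes on from there to the bar. Axes as the cap's own, which turn with it.
- cap_left (a joint): opening angle of that cap, rad: 0 shut (flat), 1.3 at the stop. The bar swings up and towards the fins as it opens. A weak spring and its weight (under 1 N at the bar) close it whenever it is let go. A bar pinched at its ends can turn between the fingers, so the fingers may keep pointing down throughout.
- head_mid (a point): centre of the top face of the middle bolt's dark round head, 60 mm above the bench at the start. The head is 16 mm across and its top stands 10 mm above its yellow cap, through the cap's 30 mm window (a wider washer under the head is seen there).
- bolt_mid (a joint): how far that bolt has sunk, m, 0 at the start. Tight bolts rest on something solid and do not sink (under 1 mm). The loose one (any of the three, all look alike) sinks straight down by 6 mm when pushed with about 3 N or more, then stops, and stays down by itself.
- bar_mid (a point): centre of the red lift bar on the middle cap: a round bar 14 mm across and 24 mm long, lying along the base's y axis, 51 mm above the bench when shut. It overhangs the base's front edge by 20 mm (bar centre) on a yellow neck 12 mm wide, so fingers can straddle it and pinch its two flat ends from above, reaching down beside the front of the base.
- hinge_mid (a point): centre of that cap's hinge line, 80 mm from the bar towards the fins and 4 mm lower than the bar's centre when shut; the hinge line runs along the base's y axis. The cap is a flat yellow frame 44 mm wide and 6 mm thick that reaches 51 mm from the hinge to its front edge; the neck goes on from there to the bar. Axes as the cap's own, which turn with it.
- cap_mid (a joint): opening angle of that cap, rad: 0 shut (flat), 1.3 at the stop. The bar swings up and towards the fins as it opens. A weak spring and its weight (under 1 N at the bar) close it whenever it is let go. A bar pinched at its ends can turn between the fingers, so the fingers may keep pointing down throughout.
- head_right (a point): centre of the top face of the right (-y of the base) bolt's dark round head, 60 mm above the bench at the start. The head is 16 mm across and its top stands 10 mm above its yellow cap, through the cap's 30 mm window (a wider washer under the head is seen there).
- bolt_right (a joint): how far that bolt has sunk, m, 0 at the start. Tight bolts rest on something solid and do not sink (under 1 mm). The loose one (any of the three, all look alike) sinks straight down by 6 mm when pushed with about 3 N or more, then stops, and stays down by itself.
- bar_right (a point): centre of the red lift bar on the right (-y of the base) cap: a round bar 14 mm across and 24 mm long, lying along the base's y axis, 51 mm above the bench when shut. It overhangs the base's front edge by 20 mm (bar centre) on a yellow neck 12 mm wide, so fingers can straddle it and pinch its two flat ends from above, reaching down beside the front of the base.
- hinge_right (a point): centre of that cap's hinge line, 80 mm from the bar towards the fins and 4 mm lower than the bar's centre when shut; the hinge line runs along the base's y axis. The cap is a flat yellow frame 44 mm wide and 6 mm thick that reaches 51 mm from the hinge to its front edge; the neck goes on from there to the bar. Axes as the cap's own, which turn with it.
- cap_right (a joint): opening angle of that cap, rad: 0 shut (flat), 1.3 at the stop. The bar swings up and towards the fins as it opens. A weak spring and its weight (under 1 N at the bar) close it whenever it is let go. A bar pinched at its ends can turn between the fingers, so the fingers may keep pointing down throughout.
- spare_nut: spare brass nut, round, 24 mm across, 8 mm high, lying on the base between two bolts; a bystander. Origin at the centre of its underside.
- standoff: brass standoff, 12 mm across, 16 mm high, standing on the base between two bolts; a bystander. Origin at the centre of its underside.
- mug: blue mug, 80 mm across, 90 mm high, at the left; a bystander. Origin at the centre of its underside.
- screwdriver: screwdriver with red handle, lying on the bench at the right of the base, pointing away from the robot, less than 40 mm high and about 200 mm long; a bystander.
- air_can: blue-banded spray can, 60 mm across, 190 mm high, at the right; a bystander. Origin at the centre of its underside.
- drive: flat black disk drive, 100 x 70 x 9 mm, lying at the right; a bystander. Origin at the centre of its underside.
- solder_spool: blue spool, 60 mm across, 40 mm high, at the left; a bystander. Origin at the centre of its underside.

How it is judged:
By the outcome, as a careful person would: the job done as asked, in the order asked, and still so for the second after the job is handed in, while the arm keeps its last pose, push and grip.
It also fails if it takes over 48 s, if anything falls off the work surface, if the arm or the gripper's body presses on something with over 40 N, if the wrist force passes 120 N, or if a joint passes its speed limit or range.

## Working session

There is one attempt and no reset: what is moved stays moved. The work goes in short steps, Python scripts to look and compute and a tool call to move; the robot and the scene stay as the last step left them, time stands still between calls to the robot, and variables do not carry over. Pictures are saved under pics/ and viewed, at most 10 in all, crops included, and the job is handed in when it is done.

Besides the shell and the picture viewer there is one more tool, called after "Request:" as name(argument=value, ...) on one line, values as JSON. send_rows: Moves the arm, as the interface text tells. Its arguments: {"type":"object","properties":{"increments":{"type":"array","items":{"type":"object","properties":{"tx":{"type":"number"},"ty":{"type":"number"},"tz":{"type":"number"},"wx":{"type":"number"},"wy":{"type":"number"},"wz":{"type":"number"},"jaw":{"type":"number"}}}},"force":{"type":"number"}},"required":["increments"]}

```bash
mkdir -p pics
python3 - <<'E'
from workcell import sensors,capture,camera_params
import cv2,numpy as np
for n in("scene","top"):
    p=camera_params(n);print(n,p["fov_y"],p["cx"],p["cy"],np.round(p["extrinsics"],4).tolist())
    cv2.imwrite(f"pics/{n}0.png",capture(n)[:,:,::-1])
s=sensors.state();print(s)
E
```

```text
scene 54.95336510389319 325.2942315616039 202.21628387545354 [[0.7785, 0.6276, 0.0006, -0.4083], [0.4667, -0.5783, -0.6691, -0.2103], [-0.4196, 0.5212, -0.7431, 1.3805], [0.0, 0.0, 0.0, 1.0]]
top 51.43907533754781 324.9814645554561 196.10616265495048 [[0.0173, -0.9995, 0.0271, -0.0304], [-0.9988, -0.0185, -0.0444, 0.5193], [0.0449, -0.0263, -0.9986, 1.1964], [0.0, 0.0, 0.0, 1.0]]
{'clock': 0.1, 'joints': array([-1.29830781e+00,  3.79363382e-01,  1.73472025e+00, -2.27783663e-05,
        1.02847109e+00, -3.32994613e-02]), 'joint_velocities': array([ 0.00047928, -0.00063025, -0.00170831, -0.00089109,  0.00020399,
        0.00030341]), 'effort': array([ 2.00003822e-03, -7.65039682e+01, -4.35297918e+01,  6.52591721e-02,
        3.98412847e-02, -1.09274373e-05]), 'ee_pos': array([ 0.21064915, -0.66726663,  0.29164978]), 'orientation': array([-3.14063046e+00, -1.25428076e-05,  3.05799741e-01]), 'wrist_force': array([-0.21177448,  0.2042924 , -0.23418028]), 'wrist_torque': array([ 0.01856056, -0.04294689,  0.02588538]), 'finger_force': 0.0, 'finger_gap': 0.09106155318145533}
```

View pics/top0.png

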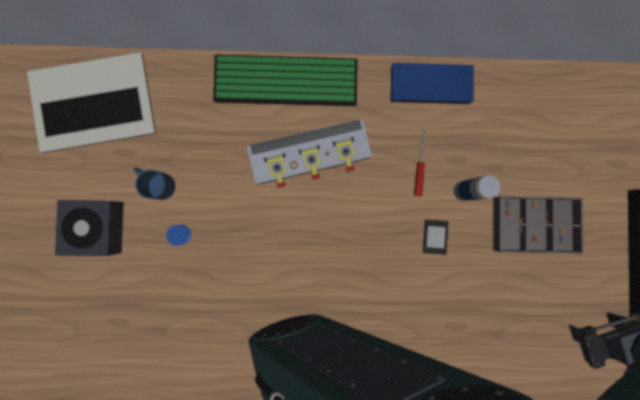

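View pics/scene0.png

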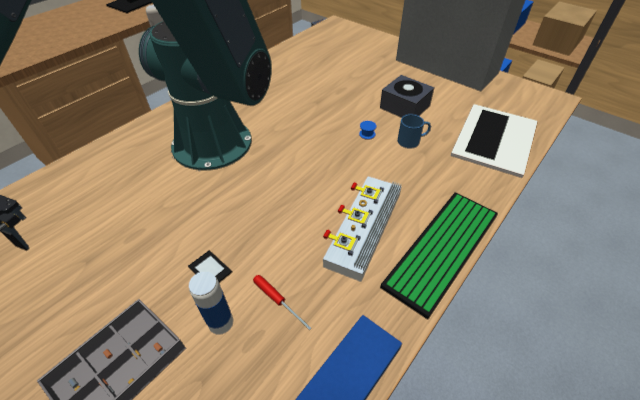

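The top view shows the base rotated about 13 degrees. Its red bars are near (281,184), (316,176) and (350,168), with the heads near (277,168), (312,159) and (346,151). The scene view shows the same three caps. Next I'll measure these in both views.

```bash
cat > h.py <<'E'
from workcell import sensors,capture,camera_params
import cv2,numpy as np
def ray(n,u,v):
    p=camera_params(n);f=200/np.tan(np.radians(p["fov_y"]/2));E=np.array(p["extrinsics"])
    d=E[:3,:3].T@np.array([(u-p["cx"])/f,(v-p["cy"])/f,1]);return -E[:3,:3].T@E[:3,3],d
def onz(n,u,v,z):
    o,d=ray(n,u,v);return o+d*(z-o[2])/d[2]
def tri(a,b):
    (o1,d1),(o2,d2)=ray("top",*a),ray("scene",*b)
    d1=d1/np.linalg.norm(d1);d2=d2/np.linalg.norm(d2)
    t=np.linalg.lstsq(np.c_[d1,-d2],o2-o1,rcond=None)[0]
    p,q=o1+t[0]*d1,o2+t[1]*d2;return (p+q)/2,np.linalg.norm(p-q)
def blobs(img,col,box,amin=6):
    h=cv2.cvtColor(img,cv2.COLOR_RGB2HSV);H,S,V=cv2.split(h)
    m=((H<6)|(H>174))&(S>150)&(V>60) if col=="red" else (H>22)&(H<36)&(S>120)&(V>100)
    k=np.zeros(m.shape,np.uint8);x0,y0,x1,y1=box;k[y0:y1,x0:x1]=m[y0:y1,x0:x1]
    n,_,st,c=cv2.connectedComponentsWithStats(k)
    return [(c[i].round(1).tolist(),int(st[i,4])) for i in range(1,n) if st[i,4]>=amin]
E
python3 - <<'E'
from h import *
t=cv2.imread("pics/top0.png")[:,:,::-1].copy();s=cv2.imread("pics/scene0.png")[:,:,::-1].copy()
R={}
for c in("red","yellow"):
    R[c]=(sorted(blobs(t,c,(240,115,375,195))),sorted(blobs(s,c,(315,165,410,280))))
    print(c,R[c])
a=[x for x in R["red"][0]];b=[x for x in R["red"][1]]
for x in a: print("top@51",onz("top",*x[0],.051).round(4))
for x in b: print("scene@51",onz("scene",*x[0],.051).round(4))
A=sorted(a,key=lambda x:x[0][0]);B=sorted(b,key=lambda x:x[0][1])
for x,y in zip(A,B): print("tri",tri(x[0],y[0]))
for n,i,bx in(("top",t,(240,115,375,195)),("scene",s,(315,165,410,280))):
    x0,y0,x1,y1=bx;k=min(800/(x1-x0),600/(y1-y0));cv2.imwrite(f"pics/{n}0c.png",cv2.resize(i[y0:y1,x0:x1,::-1],None,fx=k,fy=k,interpolation=2));print(k)
E
```

```text
red ([([280.8, 184.6], 22), ([315.2, 176.5], 20), ([349.7, 168.3], 20)], [([326.3, 233.4], 34), ([340.4, 208.4], 29), ([353.4, 185.5], 25)])
yellow ([([274.8, 159.5], 25), ([279.2, 178.3], 24), ([309.3, 151.4], 22), ([313.8, 169.8], 22), ([343.9, 143.4], 25), ([348.0, 162.0], 24)], [([342.5, 240.3], 165), ([356.1, 214.5], 142), ([368.0, 191.1], 120)])
top@51 [0.5481 0.1047 0.051 ]
top@51 [0.5729 0.0084 0.051 ]
top@51 [ 0.5981 -0.0887  0.051 ]
scene@51 [ 0.5979 -0.0869  0.051 ]
scene@51 [0.573  0.0089 0.051 ]
scene@51 [0.5477 0.1071 0.051 ]
tri (array([0.54843888, 0.10488873, 0.05319306]), np.float64(0.0012205299977637069))
tri (array([0.57300609, 0.00856595, 0.05132548]), np.float64(0.0004337422765227775))
tri (array([ 0.59829336, -0.08821578,  0.05261613]), np.float64(0.0010864487496894813))
5.925925925925926
5.217391304347826
```

View pics/top0c.png

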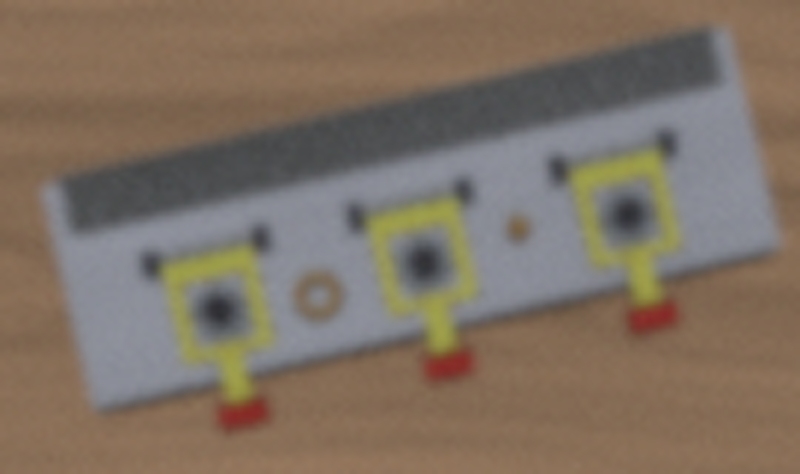

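View pics/scene0c.png

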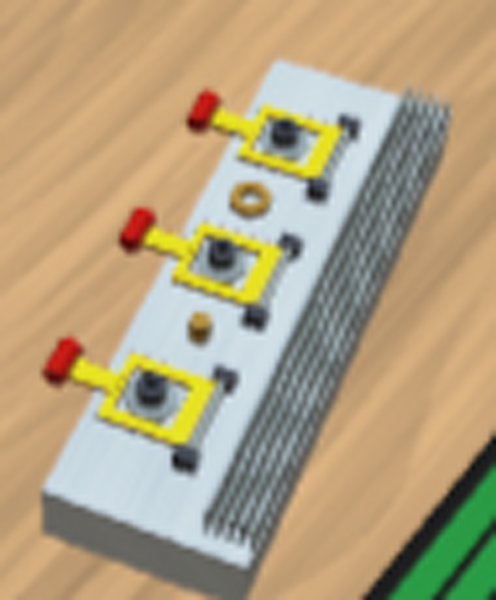

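The crops show left, mid and right heads at full-image pixels of roughly (277,167), (311,159) and (346,151). The nut sits between left and mid, and the standoff between mid and right. The bars come out 200 mm apart and 51–53 mm high, which matches the given sizes.

```bash
cat >> h.py <<'E'
from scipy.spatial.transform import Rotation as Ro
BAR={"L":np.array([.548,.1052]),"M":np.array([.573,.0086]),"R":np.array([.5982,-.0883])}
yv=BAR["L"]-BAR["R"];yv/=np.linalg.norm(yv);xv=np.array([yv[1],-yv[0]]);YAW=np.arctan2(xv[1],xv[0])
HEAD={k:b+.05*xv for k,b in BAR.items()}
def go(p):
    s=sensors.state();R=Ro.from_euler("xyz",s["orientation"])
    print("shift mm",(R.inv().apply(np.array(p)-s["ee_pos"])*1e3).round(1),"turn",(R.inv()*Ro.from_euler("xyz",[np.pi,0,YAW])).as_rotvec().round(4))
E
python3 - <<'E'
from h import *
print(YAW,HEAD)
for u in((276.8,167.3),(311.4,159.3),(346,151.3)):print(onz("top",*u,.06).round(4))
for u in((284,132),(222,253),(151,385)):print(onz("scene",315+u[0]/5.217,165+u[1]/5.217,.059).round(4))
go([*HEAD["R"],.158])
E
```

```text
0.2538355050577735 {'L': array([0.59639782, 0.11775592]), 'M': array([0.62139782, 0.02115592]), 'R': array([ 0.64659782, -0.07574408])}
[0.5957 0.1162 0.06  ]
[0.6202 0.02   0.06  ]
[ 0.6448 -0.0768  0.06  ]
[0.6009 0.1143 0.059 ]
[0.6262 0.0185 0.059 ]
[ 0.6496 -0.0762  0.059 ]
shift mm [ 593.8 -432.7  134.1] turn [-0.001  0.     0.052]
```

Request:
send_rows(increments=[{"tx": 60,"ty": -43,"tz": 0,"wz": 0.052,"jaw": 0},{"tx": 120,"ty": -87,"tz": 0,"wz": 0.052,"jaw": 0},{"tx": 180,"ty": -130,"tz": 0,"wz": 0.052,"jaw": 0},{"tx": 240,"ty": -174,"tz": 0,"wz": 0.052,"jaw": 0},{"tx": 300,"ty": -217,"tz": 0,"wz": 0.052,"jaw": 0},{"tx": 360,"ty": -261,"tz": 0,"wz": 0.052,"jaw": 0},{"tx": 420,"ty": -305,"tz": 10,"wz": 0.052,"jaw": 0},{"tx": 480,"ty": -349,"tz": 30,"wz": 0.052,"jaw": 0},{"tx": 540,"ty": -393,"tz": 60,"wz": 0.052,"jaw": 0},{"tx": 594,"ty": -433,"tz": 90,"wz": 0.052,"jaw": 0}], force=20)

```text
schema error: expected keys tx, ty, tz, wx, wy, wz, jaw
```

Run:
```python
from h import *
go([*HEAD["R"],.144]);s=sensors.state();print(s)
```

```text
shift mm [ 593.8 -432.7  148.1] turn [-0.001  0.     0.052]
{'clock': 0.1, 'joints': array([-1.29830781e+00,  3.79363382e-01,  1.73472025e+00, -2.27783663e-05,
        1.02847109e+00, -3.32994613e-02]), 'joint_velocities': array([ 0.00047928, -0.00063025, -0.00170831, -0.00089109,  0.00020399,
        0.00030341]), 'effort': array([ 2.00003822e-03, -7.65039682e+01, -4.35297918e+01,  6.52591721e-02,
        3.98412847e-02, -1.09274373e-05]), 'ee_pos': array([ 0.21064915, -0.66726663,  0.29164978]), 'orientation': array([-3.14063046e+00, -1.25428076e-05,  3.05799741e-01]), 'wrist_force': array([-0.21177448,  0.2042924 , -0.23418028]), 'wrist_torque': array([ 0.01856056, -0.04294689,  0.02588538]), 'finger_force': 0.0, 'finger_gap': 0.09106155318145533}
```

Request:
send_rows(increments=[{"tx": 60,"ty": -43,"tz": 0,"wx": 0,"wy": 0,"wz": 0.052,"jaw": 0},{"tx": 120,"ty": -87,"tz": 0,"wx": 0,"wy": 0,"wz": 0.052,"jaw": 0},{"tx": 180,"ty": -130,"tz": 0,"wx": 0,"wy": 0,"wz": 0.052,"jaw": 0},{"tx": 240,"ty": -174,"tz": 0,"wx": 0,"wy": 0,"wz": 0.052,"jaw": 0},{"tx": 300,"ty": -217,"tz": 0,"wx": 0,"wy": 0,"wz": 0.052,"jaw": 0},{"tx": 360,"ty": -261,"tz": 0,"wx": 0,"wy": 0,"wz": 0.052,"jaw": 0},{"tx": 420,"ty": -305,"tz": 10,"wx": 0,"wy": 0,"wz": 0.052,"jaw": 0},{"tx": 480,"ty": -349,"tz": 30,"wx": 0,"wy": 0,"wz": 0.052,"jaw": 0},{"tx": 540,"ty": -393,"tz": 60,"wx": 0,"wy": 0,"wz": 0.052,"jaw": 0},{"tx": 594,"ty": -433,"tz": 90,"wx": 0,"wy": 0,"wz": 0.052,"jaw": 0}], force=20)

```text
clock: 1.35
ee_pos: [0.5792, -0.1681, 0.2413]
orientation: [3.141, -0.001, 0.254]
wrist_force: [1.1, -0.6, 0.3]
finger_gap: 0.0005
finger_force: 0.0
```

Run:
```python
from h import *
go([*HEAD["R"],.144])
```

```text
shift mm [ 88.4 -72.5  97.3] turn [ 0.0004 -0.0005  0.0001]
```

Request:
send_rows(increments=[{"tx": 0,"ty": 0,"tz": 0,"wx": 0,"wy": 0,"wz": 0,"jaw": 0},{"tx": 40,"ty": -35,"tz": 0,"wx": 0,"wy": 0,"wz": 0,"jaw": 0},{"tx": 60,"ty": -52,"tz": 20,"wx": 0,"wy": 0,"wz": 0,"jaw": 0},{"tx": 80,"ty": -66,"tz": 40,"wx": 0,"wy": 0,"wz": 0,"jaw": 0},{"tx": 80,"ty": -66,"tz": 60,"wx": 0,"wy": 0,"wz": 0,"jaw": 0},{"tx": 80,"ty": -66,"tz": 70,"wx": 0,"wy": 0,"wz": 0,"jaw": 0},{"tx": 80,"ty": -66,"tz": 75,"wx": 0,"wy": 0,"wz": 0,"jaw": 0},{"tx": 80,"ty": -66,"tz": 75,"wx": 0,"wy": 0,"wz": 0,"jaw": 0},{"tx": 80,"ty": -66,"tz": 75,"wx": 0,"wy": 0,"wz": 0,"jaw": 0},{"tx": 80,"ty": -66,"tz": 75,"wx": 0,"wy": 0,"wz": 0,"jaw": 0}])

```text
clock: 2.6
ee_pos: [0.6392, -0.086, 0.1671]
orientation: [3.141, -0.001, 0.254]
wrist_force: [-0.2, 0.5, -0.4]
finger_gap: 0.0005
finger_force: 0.0
```

Run:
```python
from h import *
go([*HEAD["R"],.138]);print(sensors.state()["wrist_force"])
```

```text
shift mm [ 9.7 -8.1 29.1] turn [ 0.0003 -0.0007 -0.0001]
[-0.22916608  0.49070572 -0.38445825]
```

Request:
send_rows(increments=[{"tx": 10,"ty": -8,"tz": 5,"wx": 0,"wy": 0,"wz": 0,"jaw": 0},{"tx": 10,"ty": -8,"tz": 15,"wx": 0,"wy": 0,"wz": 0,"jaw": 0},{"tx": 10,"ty": -8,"tz": 20,"wx": 0,"wy": 0,"wz": 0,"jaw": 0},{"tx": 10,"ty": -8,"tz": 23,"wx": 0,"wy": 0,"wz": 0,"jaw": 0},{"tx": 10,"ty": -8,"tz": 25,"wx": 0,"wy": 0,"wz": 0,"jaw": 0},{"tx": 10,"ty": -8,"tz": 27,"wx": 0,"wy": 0,"wz": 0,"jaw": 0},{"tx": 10,"ty": -8,"tz": 28,"wx": 0,"wy": 0,"wz": 0,"jaw": 0},{"tx": 10,"ty": -8,"tz": 29,"wx": 0,"wy": 0,"wz": 0,"jaw": 0},{"tx": 10,"ty": -8,"tz": 30,"wx": 0,"wy": 0,"wz": 0,"jaw": 0},{"tx": 10,"ty": -8,"tz": 30,"wx": 0,"wy": 0,"wz": 0,"jaw": 0}])

```text
clock: 3.85
ee_pos: [0.6467, -0.0756, 0.1365]
orientation: [3.142, -0.0, 0.254]
wrist_force: [0.4, -0.2, -1.1]
finger_gap: 0.0006
finger_force: 0.2
```

Request:
send_rows(increments=[{"tx": 0,"ty": 0,"tz": 0.5,"wx": 0,"wy": 0,"wz": 0,"jaw": 0},{"tx": 0,"ty": 0,"tz": 1,"wx": 0,"wy": 0,"wz": 0,"jaw": 0},{"tx": 0,"ty": 0,"tz": 1.5,"wx": 0,"wy": 0,"wz": 0,"jaw": 0},{"tx": 0,"ty": 0,"tz": 2,"wx": 0,"wy": 0,"wz": 0,"jaw": 0},{"tx": 0,"ty": 0,"tz": 2,"wx": 0,"wy": 0,"wz": 0,"jaw": 0},{"tx": 0,"ty": 0,"tz": 2,"wx": 0,"wy": 0,"wz": 0,"jaw": 0},{"tx": 0,"ty": 0,"tz": 2,"wx": 0,"wy": 0,"wz": 0,"jaw": 0},{"tx": 0,"ty": 0,"tz": 2,"wx": 0,"wy": 0,"wz": 0,"jaw": 0},{"tx": 0,"ty": 0,"tz": 2,"wx": 0,"wy": 0,"wz": 0,"jaw": 0},{"tx": 0,"ty": 0,"tz": 2,"wx": 0,"wy": 0,"wz": 0,"jaw": 0}])

```text
clock: 5.1
ee_pos: [0.6466, -0.0756, 0.1345]
orientation: [-3.142, 0.0, 0.254]
wrist_force: [-0.2, 0.1, -0.1]
finger_gap: 0.0002
finger_force: 0.0
```

Run:
```python
from h import *
s=sensors.state();print(s["ee_pos"],s["wrist_force"],s["wrist_torque"],s["effort"])
```

```text
[ 0.64662269 -0.07564357  0.13449153] [-0.15009519  0.09633937 -0.0841438 ] [-0.01989093  0.02407824 -0.00260957] [-2.63465411e-02 -7.71310043e+01 -3.32559264e+01  3.65144445e-02
 -5.26061060e-02  2.20143238e-04]
```

Request:
send_rows(increments=[{"tx": 0,"ty": 0,"tz": 0.5,"wx": 0,"wy": 0,"wz": 0,"jaw": 0},{"tx": 0,"ty": 0,"tz": 1,"wx": 0,"wy": 0,"wz": 0,"jaw": 0},{"tx": 0,"ty": 0,"tz": 1.5,"wx": 0,"wy": 0,"wz": 0,"jaw": 0},{"tx": 0,"ty": 0,"tz": 2,"wx": 0,"wy": 0,"wz": 0,"jaw": 0},{"tx": 0,"ty": 0,"tz": 2.5,"wx": 0,"wy": 0,"wz": 0,"jaw": 0},{"tx": 0,"ty": 0,"tz": 2.5,"wx": 0,"wy": 0,"wz": 0,"jaw": 0},{"tx": 0,"ty": 0,"tz": 2.5,"wx": 0,"wy": 0,"wz": 0,"jaw": 0},{"tx": 0,"ty": 0,"tz": 2.5,"wx": 0,"wy": 0,"wz": 0,"jaw": 0},{"tx": 0,"ty": 0,"tz": 2.5,"wx": 0,"wy": 0,"wz": 0,"jaw": 0},{"tx": 0,"ty": 0,"tz": 2.5,"wx": 0,"wy": 0,"wz": 0,"jaw": 0}])

```text
clock: 6.35
ee_pos: [0.6467, -0.0756, 0.1325]
orientation: [-3.142, 0.0, 0.254]
wrist_force: [-4.5, 0.5, 9.4]
finger_gap: 0.0006
finger_force: 4.9
```

Run:
```python
from h import *
s=sensors.state();print(s["ee_pos"],s["wrist_force"],s["wrist_torque"])
i=capture("scene")[150:270,310:430,::-1];cv2.imwrite("pics/s1.png",cv2.resize(i,None,fx=5,fy=5,interpolation=2))
```

```text
[ 0.64668461 -0.07563004  0.13248716] [-4.50517657  0.50458208  9.41437499] [ 0.20347673  0.80603954 -0.01117167]
```

View pics/s1.png

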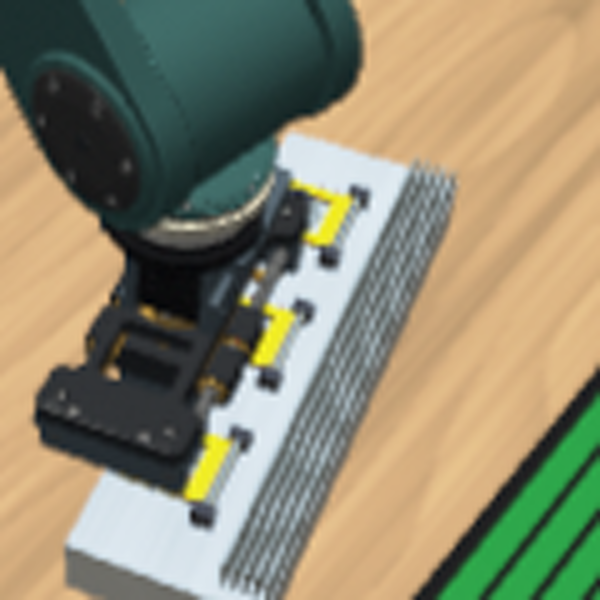

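The gripper hides the heads, and only the hinge ends of the caps can be seen. Resistance on the right bolt came only at a tip height of about 54 mm, which suggests it sank. I'll tap the middle bolt to compare.

Request:
send_rows(increments=[{"tx": 0,"ty": 0,"tz": -15,"wx": 0,"wy": 0,"wz": 0,"jaw": 0},{"tx": 0,"ty": -20,"tz": -25,"wx": 0,"wy": 0,"wz": 0,"jaw": 0},{"tx": 0,"ty": -60,"tz": -25,"wx": 0,"wy": 0,"wz": 0,"jaw": 0},{"tx": 0,"ty": -100,"tz": -20,"wx": 0,"wy": 0,"wz": 0,"jaw": 0},{"tx": 0,"ty": -100,"tz": -10,"wx": 0,"wy": 0,"wz": 0,"jaw": 0},{"tx": 0,"ty": -100,"tz": -7,"wx": 0,"wy": 0,"wz": 0,"jaw": 0},{"tx": 0,"ty": -100,"tz": -6,"wx": 0,"wy": 0,"wz": 0,"jaw": 0},{"tx": 0,"ty": -100,"tz": -5.5,"wx": 0,"wy": 0,"wz": 0,"jaw": 0},{"tx": 0,"ty": -100,"tz": -5,"wx": 0,"wy": 0,"wz": 0,"jaw": 0},{"tx": 0,"ty": -100,"tz": -4.5,"wx": 0,"wy": 0,"wz": 0,"jaw": 0}])

```text
clock: 7.65
ee_pos: [0.6218, 0.0208, 0.138]
orientation: [-3.141, 0.0, 0.253]
wrist_force: [-11.5, 4.7, 26.3]
finger_gap: 0.0004
finger_force: 13.5
```

Run:
```python
from h import *
s=sensors.state();print(s["ee_pos"],s["wrist_force"],s["wrist_torque"]);go([*HEAD["M"],.138])
```

```text
[0.62180713 0.02084459 0.1379675 ] [-11.50755926   4.65975006  26.25003024] [ 1.0895953   2.26540189 -0.04513749]
shift mm [-0.3 -0.4 -0. ] turn [-0.0007  0.0003 -0.0013]
```

The middle bolt resists with 26 N at a tip height of exactly 60 mm, so it is tight. The right bolt gave way to 54 mm, so it is the loose one. Now to its bar.

Request:
send_rows(increments=[{"tx": 0,"ty": 0,"tz": -15,"wx": 0,"wy": 0,"wz": 0,"jaw": 0},{"tx": 0,"ty": 0,"tz": -35,"wx": 0,"wy": 0,"wz": 0,"jaw": 30},{"tx": -20,"ty": 30,"tz": -40,"wx": 0,"wy": 0,"wz": 0,"jaw": 60},{"tx": -40,"ty": 60,"tz": -40,"wx": 0,"wy": 0,"wz": 0,"jaw": 60},{"tx": -51,"ty": 85,"tz": -40,"wx": 0,"wy": 0,"wz": 0,"jaw": 60},{"tx": -51,"ty": 100,"tz": -35,"wx": 0,"wy": 0,"wz": 0,"jaw": 60},{"tx": -51,"ty": 100,"tz": -25,"wx": 0,"wy": 0,"wz": 0,"jaw": 60},{"tx": -51,"ty": 100,"tz": -20,"wx": 0,"wy": 0,"wz": 0,"jaw": 60},{"tx": -51,"ty": 100,"tz": -20,"wx": 0,"wy": 0,"wz": 0,"jaw": 60},{"tx": -51,"ty": 100,"tz": -20,"wx": 0,"wy": 0,"wz": 0,"jaw": 60}])

```text
clock: 8.9
ee_pos: [0.5974, -0.0879, 0.1565]
orientation: [-3.142, 0.0, 0.255]
wrist_force: [0.0, 0.7, -0.5]
finger_gap: 0.0549
finger_force: 0.0
```

Run:
```python
from h import *
s=sensors.state();print(s["wrist_force"]);go([*(BAR["R"]-.001*xv),.113])
i=capture("scene")[150:270,310:430,::-1];cv2.imwrite("pics/s2.png",cv2.resize(i,None,fx=5,fy=5,interpolation=2))
```

```text
[ 0.01542314  0.71886067 -0.52634384]
shift mm [-0.3  0.6 43.5] turn [-0.0001  0.0001  0.0007]
```

View pics/s2.png

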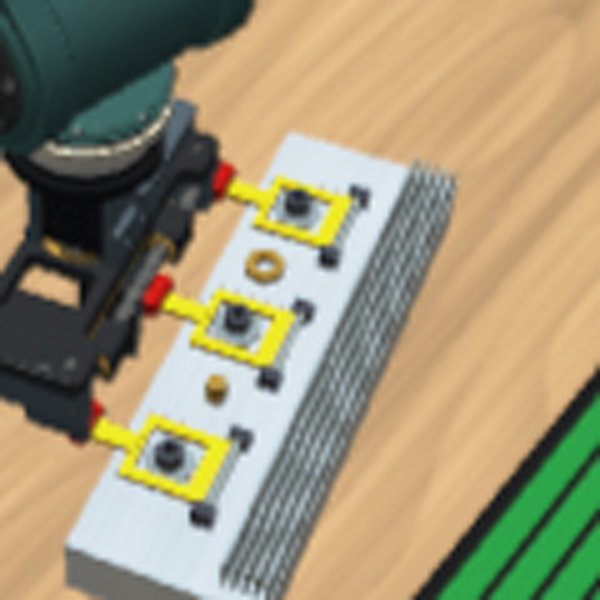

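All three caps are shut and the nut and standoff haven't moved. The right head at (168,455) sits lower in its window than the other two. Descend and pinch.

Request:
send_rows(increments=[{"tx": 0,"ty": 0.5,"tz": 15,"wx": 0,"wy": 0,"wz": 0,"jaw": 60},{"tx": 0,"ty": 0.5,"tz": 28,"wx": 0,"wy": 0,"wz": 0,"jaw": 60},{"tx": 0,"ty": 0.5,"tz": 38,"wx": 0,"wy": 0,"wz": 0,"jaw": 60},{"tx": 0,"ty": 0.5,"tz": 43,"wx": 0,"wy": 0,"wz": 0,"jaw": 60},{"tx": 0,"ty": 0.5,"tz": 43,"wx": 0,"wy": 0,"wz": 0,"jaw": 40},{"tx": 0,"ty": 0.5,"tz": 43,"wx": 0,"wy": 0,"wz": 0,"jaw": 20},{"tx": 0,"ty": 0.5,"tz": 43,"wx": 0,"wy": 0,"wz": 0,"jaw": 15},{"tx": 0,"ty": 0.5,"tz": 43,"wx": 0,"wy": 0,"wz": 0,"jaw": 15},{"tx": 0,"ty": 0.5,"tz": 43,"wx": 0,"wy": 0,"wz": 0,"jaw": 15},{"tx": 0,"ty": 0.5,"tz": 43,"wx": 0,"wy": 0,"wz": 0,"jaw": 15}], force=20)

```text
clock: 10.2
ee_pos: [0.5978, -0.0898, 0.114]
orientation: [3.14, -0.001, 0.254]
wrist_force: [0.7, -10.1, -0.8]
finger_gap: 0.0238
finger_force: 20.0
```

Run:
```python
from h import *
import math
s=sensors.state();print(s["ee_pos"],s["wrist_force"])
a=math.atan2(4,80);r=math.hypot(80,4)
for t in range(0,66,4):
    q=math.radians(t)+a;print(t,round(80-r*math.cos(q),1),round(4-r*math.sin(q),1))
```

```text
[ 0.59778075 -0.08976517  0.11395828] [  0.71862254 -10.11186279  -0.75089033]
0 0.0 0.0
4 0.5 -5.6
8 1.3 -11.1
12 2.6 -16.5
16 4.2 -21.9
20 6.2 -27.1
24 8.5 -32.2
28 11.2 -37.1
32 14.3 -41.8
36 17.6 -46.3
40 21.3 -50.5
44 25.2 -54.5
48 29.4 -58.1
52 33.9 -61.5
56 38.6 -64.6
60 43.5 -67.3
64 48.5 -69.7
```

Request:
send_rows(increments=[{"tx": 0,"ty": 1,"tz": -3,"wx": 0,"wy": 0,"wz": 0,"jaw": 15},{"tx": 0.5,"ty": 1.5,"tz": -5.6,"wx": 0,"wy": 0,"wz": 0,"jaw": 15},{"tx": 1.3,"ty": 1.5,"tz": -11,"wx": 0,"wy": 0,"wz": 0,"jaw": 15},{"tx": 2.6,"ty": 1.5,"tz": -16.5,"wx": 0,"wy": 0,"wz": 0,"jaw": 15},{"tx": 4.2,"ty": 1.5,"tz": -22,"wx": 0,"wy": 0,"wz": 0,"jaw": 15},{"tx": 6.2,"ty": 1.5,"tz": -27,"wx": 0,"wy": 0,"wz": 0,"jaw": 15},{"tx": 8.5,"ty": 1.5,"tz": -32,"wx": 0,"wy": 0,"wz": 0,"jaw": 15},{"tx": 11.2,"ty": 1.5,"tz": -37,"wx": 0,"wy": 0,"wz": 0,"jaw": 15},{"tx": 14.3,"ty": 1.5,"tz": -42,"wx": 0,"wy": 0,"wz": 0,"jaw": 15},{"tx": 14.3,"ty": 1.5,"tz": -42,"wx": 0,"wy": 0,"wz": 0,"jaw": 15}])

```text
clock: 11.45
ee_pos: [0.6118, -0.0866, 0.1558]
orientation: [-3.141, -0.0, 0.254]
wrist_force: [-3.2, 1.9, 0.7]
finger_gap: 0.0238
finger_force: 20.0
```

Held with low forces. Continue from 32° to 62°.

Request:
send_rows(increments=[{"tx": 3.3,"ty": 0,"tz": -4.5,"wx": 0,"wy": 0,"wz": 0,"jaw": 15},{"tx": 7,"ty": 0,"tz": -8.7,"wx": 0,"wy": 0,"wz": 0,"jaw": 15},{"tx": 11,"ty": 0,"tz": -12.7,"wx": 0,"wy": 0,"wz": 0,"jaw": 15},{"tx": 15,"ty": 0,"tz": -16.3,"wx": 0,"wy": 0,"wz": 0,"jaw": 15},{"tx": 19.5,"ty": 0,"tz": -19.7,"wx": 0,"wy": 0,"wz": 0,"jaw": 15},{"tx": 24.3,"ty": 0,"tz": -22.8,"wx": 0,"wy": 0,"wz": 0,"jaw": 15},{"tx": 29,"ty": 0,"tz": -25.5,"wx": 0,"wy": 0,"wz": 0,"jaw": 15},{"tx": 32,"ty": 0,"tz": -26.8,"wx": 0,"wy": 0,"wz": 0,"jaw": 15},{"tx": 32,"ty": 0,"tz": -26.8,"wx": 0,"wy": 0,"wz": 0,"jaw": 15},{"tx": 32,"ty": 0,"tz": -26.8,"wx": 0,"wy": 0,"wz": 0,"jaw": 15}])

```text
clock: 12.7
ee_pos: [0.6429, -0.0787, 0.1826]
orientation: [-3.142, -0.0, 0.254]
wrist_force: [-5.6, 4.1, 2.6]
finger_gap: 0.0236
finger_force: 20.0
```

Run:
```python
from h import *
s=sensors.state();print(s["ee_pos"],s["wrist_force"])
i=capture("scene")[150:270,310:430,::-1];cv2.imwrite("pics/s3.png",cv2.resize(i,None,fx=5,fy=5,interpolation=2))
```

```text
[ 0.64287181 -0.07868956  0.1826063 ] [-5.56912955  4.05769907  2.63966944]
```

View pics/s3.png

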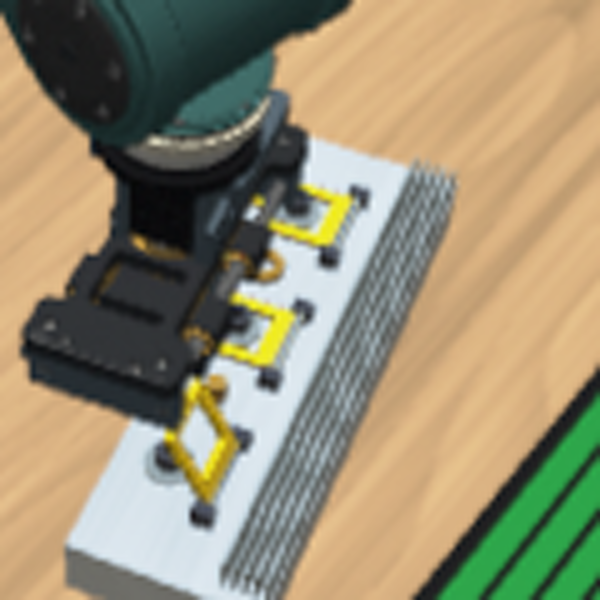

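The right cap, frame near (203,440), stands open at about 62° by bar height and is still gripped. The other caps are shut and the nut and standoff are in place.

```bash
python3 -c "
from workcell import ticket;print(ticket.finish_job())"
```

```text
the job is handed in; nothing more can be done
None
```

The right bolt is the loose one: it sank to its 6 mm stop, while the middle bolt held firm at 26 N and the left one didn't need tapping. I handed the job in with the right cap held open at about 62° and the other two caps shut.

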